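# Set up the slat oiling station

### The arm

A 6-joint arm with a two-finger parallel gripper is mounted at the origin on the work surface. World frame = base frame: x ahead of the robot, y to its left, z up, the work surface at z = 0. Lengths are in mm, angles in degrees, forces in N, time in s.
With the tool pointing down it reaches from about 325 to 850 mm from the base axis. Payload 15.5 kg.
Tool frame: the origin (TCP) lies at the very end of the fingers, on their centre line; the grasp point (between the pads) lies 19 mm behind it; z points along the fingers, y is the direction in which the jaws open and shut (so a half turn about z gives the same grasp; the last joint's range is limited). The gripper opens to 91 mm and grips with 3 to 60 N. Pads are 32 mm wide; open, the fingers measure 118 mm over their backs; the gripper's body (76 mm by 178 mm) begins 60 mm behind the grasp point.
Start: joints at [-71.133, 28.281, 77.091, -0, 74.628, -5.472], TCP at [257.588, -569.451, 213.915] pointing down, gripper open.
Joint ranges: [-166.48, 166.48], [-47.26, 123.95], [12.59, 153.08], [-70.14, 250.14], [6.76, 159.57], [-176.63, 176.63]. Speed limits (degrees/s): [108.29, 108.29, 147.25, 172.46, 172.46, 172.46].

### API

Orientations are given as [roll, pitch, yaw] about the fixed x, y, z axes, in that order (R = Rz(yaw) Ry(pitch) Rx(roll)).
In Python, from rig import bot, monitor, optics, spotter gives the robot as it stands. The module is installed in compiled form; this text tells all that it offers. Calls block until the motion is done:
- bot.move_to(position, orientation): joint-space move of the TCP to a pose.
- bot.movel(position, ori=None, velocity=150, force_limit=None): straight line of the TCP; ori=None keeps the orientation; velocity is the mean speed in mm/s. With force_limit (N) it stops when the force on the tool has changed by that much, and returns True; else False.
- bot.goto_joints(angles): joint-space move.
- bot.grip(opening, f_grip=None): finger opening in mm; f_grip is the grip in N (None keeps the last); returns when the fingers have stopped.
- bot.sleep(seconds).
- bot.ik(position, orientation): joint angles nearest the present ones, or None.
- monitor.sense(): the state.
- optics.camera(name): name is "scene" or "top" or "wrist"; returns a dict with "color" (420x560x3 uint8, blue, green, red), "intrinsics" (3x3 intrinsics, pixels), "rvec" (rotation vector, rad) and "tvec" (3), from world to camera coordinates, as OpenCV has them; the wrist camera has in their place "T_tool_cam" (4x4, takes a point from camera to tool coordinates, whose origin is the TCP and whose axes are the flange's). Camera axes: x right, y down, z forward; pixel columns grow to the right and rows downward; lengths in mm; the calibration is good to about 2 mm. A picture is of the moment at which its call begins: read the wrist's pose just before it. There is no depth.
A pose or a line that the arm cannot do raises bot.PlanningError and nothing moves.
- bot.hand_in(): hands the job in, once; it reports no verdict.
Trained networks look in a picture, given as the dict that the camera call returned (one of the last four; its "shot" number tells which), for a name from the list of things; names that differ only in an ending like _2 or _b are one class to them, and where a whole thing is asked for, a point or a joint stands for the part that bears it (a point fixed in the world has none). Each returns a list of dicts, best first, with "conf" (0 to 1); they miss things now and then, are a little off and sometimes report something else, mostly with a low value. They report only what shows in the picture. A call takes as long as a camera call. They do not tell look-alikes from the thing itself.
- spotter.regions_of(picture, query): "region" (420x560 bool, what is visible of it) and "position" ([row, column] in pixels, amid what is visible of it).
- spotter.place_of(picture, query): "position" ([row, column] in pixels: a listed point, or the origin of a listed thing).
The state is a dict: "time_s": time; "joint_positions": joint angles; "joint_vel": joint speeds; "tau": joint torques, N m; "ee_pos": TCP position; "ee_rot": TCP orientation; "ft_force": force on the tool from outside, world axes, zero at the start; "moment": the same for the moment, N m; "opening": finger opening in mm.
Only numpy, scipy, OpenCV 4.12 (cv2) and the standard library are available. Lean on these libraries where they do the work, as an engineer would, in place of code of your own. Each camera call takes 0.05 s, during which the arm holds its last target.

### The job

Get the bench ready for oiling two slats. First push the tall tin of oil along the bench, out from between the two bearers and fully into its low U-shaped stall; it must stay upright and on the bench all the way, so push low down and do not lift it. Then pick up both slats together in one grasp and lay them as a pair, close side by side, squarely across the two bearers, away from the bearers' ends and with both ends of each slat overhanging; leave the offcut, jar and screwdriver alone.

Things in the scene. Friction and masses are not known exactly. Their poses are not given: they have to be found in the camera images.
- tin: Closed cylindrical metal oil tin with a paper band and a small black screw cap, standing upright on the bench: 75 mm diameter, body 185 mm tall, 225 mm with cap, 0.5 to 0.95 kg, centre of mass about 95 mm up. Too wide to grip for many hands and easily toppled if pushed higher than about 50 mm up. Origin: centre of its underside (at bench height); z is its upright axis.
- bearers: Two fixed parallel pale wooden bars screwed to the bench: each 25 mm wide, 200 mm long along the bearers' y axis, 25 mm tall, centred at x = -85 mm and +85 mm of this frame (145 mm clear between them, bare bench). Origin: midway between the bars at bench height. The tin starts standing on the bench between them; the slats go across them, along x. The stall lies beyond their -y end.
- stall_mouth (a point): Middle of the open side (mouth) of the stall, at bench height. The stall is a fixed low U-shaped plywood fence, 30 mm tall, 15 mm thick, with a black rubber inlay flush with the bench as its floor. Inside it is 105 mm wide (x of this frame, -52 to +52 mm) and 90 mm deep, from y = 0 at the mouth to y = -90 mm at the back wall. Push the tin in along -y of this frame.
- slat_a_mid (a point): Centre (half-way up) of one of two alike square pine slats, 240 mm long (x axis), 20 mm wide (y), 20 mm tall (z), 50 g, lying flat on the bench left of the bearers. The two lie parallel, side by side with a gap of 2 to 7 mm.
- slat_b_mid (a point): Centre (half-way up) of the other slat, same size; it lies on the +y side of slat a.
- offcut: Bystander: pine offcut block 70 x 110 x 45 mm on the bench between and beyond the slats and the bearers, origin at the centre of its underside. Leave alone.
- screw_jar: Bystander: glass jar, 68 mm diameter, 85 mm tall, standing to the right of the stall, past its back wall, origin at the centre of its underside. Leave alone.
- screwdriver: Bystander: screwdriver lying on the bench beyond the bearers, its length roughly along world y. Leave alone.
Not all that is in view belongs to the job. Leave any blue look-alike of the part that bears slat_a_mid alone.

How it is judged (in metres and radians):
On the way, in this order (a step that is already met when the one before it is completed fails the run):
1. the tin stands fully inside the stall, while the slats still lie where they were (y of tin in the frame of stall_mouth between -0.06 and -0.035 m and x of tin in the frame of stall_mouth between -0.02 and 0.02 m and angle between tin's own z axis and vertical below 0.06 rad and linear speed of tin below 0.02 m/s and height (world z) of each of slat_a_mid, slat_b_mid below 0.02 m), for 0.2 s.
2. both slats are lifted together, side by side (height (world z) of each of slat_a_mid, slat_b_mid above 0.045 m and distance between slat_a_mid and slat_b_mid below 0.035 m), for 0.2 s.
At the end, for the whole second after the job is handed in: Tin upright and still in the stall, its axis 35 mm or more past the mouth. Both slats flat on both bearers, square within 10 degrees, centred lengthwise within 22 mm (ends overhang), middles within 80 mm of the bearers' middle along the bars and less than 35 mm apart (y of tin in the frame of stall_mouth between -0.06 and -0.035 m and x of tin in the frame of stall_mouth between -0.02 and 0.02 m and angle between tin's own z axis and vertical below 0.06 rad and linear speed of tin below 0.02 m/s and height (world z) of slat_a_mid between 0.031 and 0.039 m and height (world z) of slat_b_mid between 0.031 and 0.039 m and angle between slat_a_mid's own x axis and vertical between 1.52 and 1.62 rad and angle between slat_b_mid's own x axis and vertical between 1.52 and 1.62 rad and angle between the x axis of each of slat_a_mid, slat_b_mid and the x axis of bearers, either way round below 0.17 rad and x of slat_a_mid in the frame of bearers between -0.022 and 0.022 m and x of slat_b_mid in the frame of bearers between -0.022 and 0.022 m and y of slat_a_mid in the frame of bearers between -0.08 and 0.08 m and y of slat_b_mid in the frame of bearers between -0.08 and 0.08 m and distance between slat_a_mid and slat_b_mid below 0.035 m); the robot touches nothing.
It fails at once if the tin is tipped (more than about 14 degrees) (angle between tin's own z axis and vertical above 0.25 rad).
It fails at once if the tin is lifted off the bench (15 mm) (height (world z) of tin above 0.015 m).
It fails at once if a bystander (offcut, jar, screwdriver) is pushed more than 30 mm (distance of any of offcut, screw_jar, screwdriver from where it was at the start of the episode above 0.03 m).
It also fails if it takes over 61 s, if anything falls off the work surface, if the arm or the gripper's body presses on something with over 40 N, if the wrist force passes 120 N, or if a joint passes its speed limit or range.

## Working session

There is one attempt and no reset: what is moved stays moved. The work goes in short steps, each a Python script; the robot and the scene stay as the last script left them, time stands still between calls to the robot, and variables do not carry over. Pictures are saved under pics/ and viewed, and the job is handed in when it is done.

```bash
mkdir -p pics; cat > h.py <<'E'
import numpy as np, cv2
from rig import bot, monitor, optics, spotter
def ray(c,px):
    R=cv2.Rodrigues(np.array(c["rvec"],float))[0];t=np.array(c["tvec"],float).ravel()
    K=np.array(c["intrinsics"],float)
    d=R.T@np.linalg.inv(K)@np.array([px[1],px[0],1.0]); o=-R.T@t
    return o,d
def at(c,px,z):
    o,d=ray(c,px); s=(z-o[2])/d[2]; return o+s*d
def proj(c,P):
    return cv2.projectPoints(np.array(P,float).reshape(-1,3),np.array(c["rvec"],float),np.array(c["tvec"],float),np.array(c["intrinsics"],float),None)[0].reshape(-1,2)
E
python3 - <<'E'
from h import *
print(monitor.sense())
for n in("top","scene"):
    c=optics.camera(n); cv2.imwrite(f"pics/{n}0.png",c["color"])
    print(n, ray(c,(210,280)))
    for q,z in [("tin",0),("bearers",0),("stall_mouth",0),("slat_a_mid",10),("offcut",0),("screw_jar",0),("screwdriver",8)]:
        for r in spotter.place_of(c,q)[:5]: print(q,np.round(r["position"]),round(r["conf"],2),np.round(at(c,r["position"],z)))
E
```

```text
{'time_s': 0.0, 'joint_positions': array([-7.11330380e+01,  2.83139349e+01,  7.71271185e+01, -1.22770316e-03,
        7.46274962e+01, -5.47227465e+00]), 'joint_vel': array([-0.03840988,  0.00961153, -0.0750052 ,  0.00482981, -0.06057079,
       -0.03910828]), 'tau': array([ 3.18199505e-03, -8.78812909e+01, -3.81848466e+01,  7.08986912e-02,
        5.33155852e-02, -1.02856538e-04]), 'ee_pos': array([ 257.45583597, -569.09882595,  213.34863756]), 'ee_rot': array([-1.79931650e+02, -5.35917512e-03,  2.43395597e+01]), 'ft_force': array([-0.17897485, -0.0279719 ,  0.81596952]), 'moment': array([-0.03096751,  0.03489011, -0.00946378]), 'opening': 91.05867100318841}
top (array([ 166.60992263,   55.15342937, 1733.2240584 ]), array([ 0.18604807,  0.00970887, -0.9825016 ]))
bearers [174. 425.] 0.25 [ 616. -401.    0.]
stall_mouth [178. 355.] 0.96 [ 603. -174.    0.]
slat_a_mid [200. 213.] 0.96 [524. 290.  10.]
slat_a_mid [298. 174.] 0.89 [210. 402.  10.]
slat_a_mid [214. 145.] 0.82 [479. 507.  10.]
slat_a_mid [265. 264.] 0.81 [317. 120.  10.]
screw_jar [174. 425.] 0.93 [ 617. -401.    0.]
screwdriver [127. 314.] 0.6 [774. -38.   8.]
scene (array([1132.96095906,  661.77045864,  629.14752477]), array([-0.59279041, -0.56600075, -0.5734968 ]))
tin [216. 251.] 0.87 [551.   1.   0.]
bearers [214. 237.] 0.78 [570. -31.  -0.]
bearers [172. 140.] 0.74 [ 617. -426.    0.]
stall_mouth [204. 198.] 0.71 [ 609. -148.    0.]
slat_a_mid [213. 452.] 0.96 [217. 391.  10.]
slat_a_mid [287. 449.] 0.88 [469. 495.  10.]
slat_a_mid [195. 344.] 0.74 [325. 136.  10.]
slat_a_mid [255. 351.] 0.66 [519. 290.  10.]
offcut [298. 267.] 0.9 [729. 233.   0.]
screw_jar [172. 141.] 0.81 [ 615. -425.    0.]
screw_jar [256. 360.] 0.54 [498. 302.   0.]
screwdriver [250. 168.] 0.55 [779. -38.   8.]
```

View pics/top0.png

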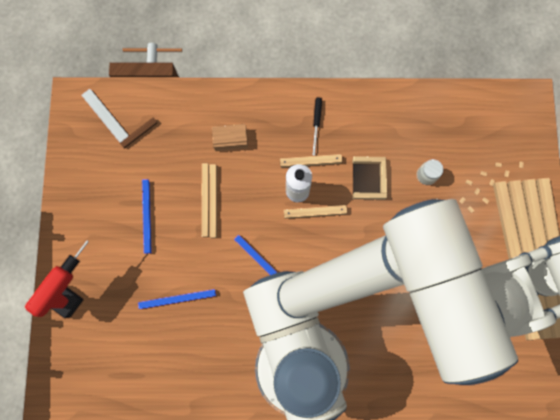

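View pics/scene0.png

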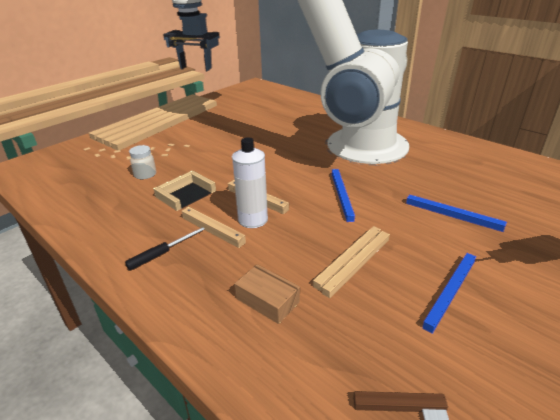

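```bash
python3 -c "
import cv2
a=cv2.imread('pics/top0.png')[110:330,110:450]
cv2.imwrite('pics/top0z.png',cv2.resize(a,None,fx=2.35,fy=2.35,interpolation=cv2.INTER_CUBIC))"
```

```text
(no output)
```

View pics/top0z.png

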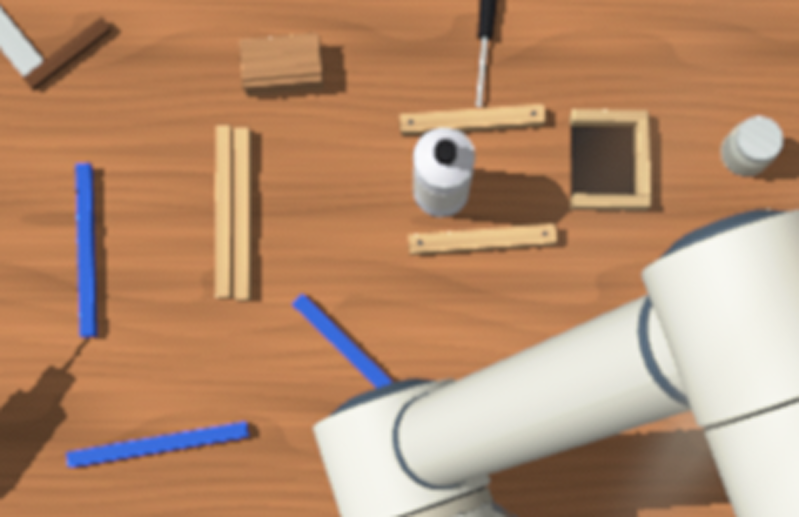

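Pine slats lie at about (row 200, cols 205/213) in top. The three other candidates, at (214,146), (298,177) and (255,255), are blue look-alikes, so the pine pair is the one meant. The tin is at (row 185, col 298) between the bearers. The stall is at (178,370), with its mouth facing left.

```bash
cat > m.py <<'E'
from h import *
def yel(c):
    hsv=cv2.cvtColor(c["color"],cv2.COLOR_BGR2HSV); return hsv
def rects(c,box,z,thr=(14,40,150)):
    r0,r1,c0,c1=box
    up=6
    im=cv2.resize(c["color"][r0:r1,c0:c1],None,fx=up,fy=up,interpolation=cv2.INTER_CUBIC)
    hsv=cv2.cvtColor(im,cv2.COLOR_BGR2HSV)
    m=cv2.inRange(hsv,thr,(35,255,255))
    cs,_=cv2.findContours(m,cv2.RETR_EXTERNAL,cv2.CHAIN_APPROX_NONE)
    out=[]
    for k in cs:
        if cv2.contourArea(k)<80*up*up/4: continue
        px=k.reshape(-1,2)
        W=np.array([at(c,((p[1]+.5)/up-.5+r0,(p[0]+.5)/up-.5+c0),z)[:2] for p in px])
        (cx,cy),(w,h),a=cv2.minAreaRect(W.astype(np.float32))
        if w<h: w,h,a=h,w,a+90
        a=(a+90)%180-90
        out.append([round(float(v),1) for v in (cx,cy,w,h,a)])
    return out,m
E
python3 - <<'E'
from m import *
c=optics.camera("top")
for n,b,z in(("slats",(155,245,190,230),20),("bearers",(145,225,270,349),25),("stall",(145,210,347,395),30)):
    r,m=rects(c,b,z); print(n); [print(x) for x in r]; cv2.imwrite(f"pics/m_{n}.png",m)
print(c["color"][200,205],c["color"][200,213],c["color"][200,209],c["color"][100,260], c["color"][212,320])
for q in("tin","slat_a_mid","bearers","offcut"):
  for r in spotter.regions_of(c,q): print(q,r["conf"],r["position"],r["region"].sum())
E
```

```text
slats
[524.5, 304.1, 250.1, 50.9, 1.2]
bearers
[487.7, -39.5, 205.5, 32.8, -84.8]
[657.0, -26.5, 205.8, 32.2, -85.1]
stall
[600.2, -214.3, 141.0, 113.4, -0.4]
[145 202 236] [145 203 236] [ 92 131 166] [ 84 130 194] [138 192 229]
tin 0.87 [184.3, 297.3] 730
slat_a_mid 0.88 [218.2, 144.6] 552
slat_a_mid 0.83 [200.2, 210.6] 502
slat_a_mid 0.72 [300.4, 172.9] 543
slat_a_mid 0.68 [258.1, 256.9] 354
bearers 0.97 [209.7, 314.6] 1080
offcut 0.94 [138.4, 229.2] 866
```

```bash
cat >> h.py <<'E'
from scipy.spatial.transform import Rotation as Ro
def wcam():
    s=monitor.sense(); c=optics.camera("wrist")
    R=Ro.from_euler('xyz',s["ee_rot"],degrees=True).as_matrix()
    T=np.eye(4);T[:3,:3]=R;T[:3,3]=s["ee_pos"]
    M=np.linalg.inv(T@np.array(c["T_tool_cam"]))
    c["rvec"]=cv2.Rodrigues(M[:3,:3])[0].ravel(); c["tvec"]=M[:3,3]
    return c
E
python3 - <<'E'
from m import *
c=wcam(); print(c["T_tool_cam"],c["intrinsics"])
for P in([580,-60,450],):
    for y in(0,90,-90,180): print(y,bot.ik(P,[180,0,y]))
bot.move_to([570,-90,430],[180,0,0])
print(monitor.sense()["time_s"])
c=wcam();cv2.imwrite("pics/w1.png",c["color"])
c=optics.camera("top");cv2.imwrite("pics/t1.png",c["color"])
E
```

```text
[[-6.48118797e-04 -9.69431425e-01 -2.45361555e-01  6.90452668e+01]
 [ 9.99999709e-01 -5.29552737e-04 -5.49203985e-04  1.07574139e-01]
 [ 4.02483718e-04 -2.45361839e-01  9.69431486e-01 -1.70044186e+02]
 [ 0.00000000e+00  0.00000000e+00  0.00000000e+00  1.00000000e+00]] [[291.80989741   0.         279.52926207]
 [  0.         291.80989741 203.5820634 ]
 [  0.           0.           1.        ]]
0 [-1.17727693e+01  1.74180351e+01  5.88630322e+01 -2.54444375e-14
  1.03718933e+02  7.82272307e+01]
90 [-11.7727693   17.41803511  58.86303219   0.         103.7189327
 -11.7727693 ]
-90 [-1.17727693e+01  1.74180351e+01  5.88630322e+01 -2.54444375e-14
  1.03718933e+02  1.68227231e+02]
180 [ -11.7727693    17.41803511   58.86303219    0.          103.7189327
 -101.7727693 ]
3.2917
```

View pics/w1.png

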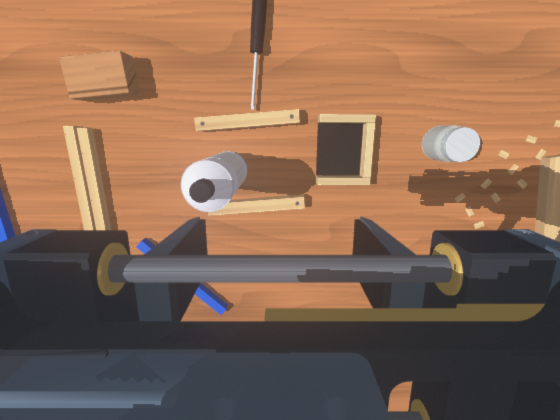

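Wrist view: the tin's base is near (165,235), the stall opening is at (150,340) with its mouth to the left, and the bearers are at rows 120 and 206. Next I fit the tin by silhouette and the stall and bearers by outline.

```bash
cat >> m.py <<'E'
from scipy.optimize import minimize
def hullmask(c,P):
    m=np.zeros((420*4,560*4),np.uint8); q=proj(c,P)*4+1.5
    cv2.fillConvexPoly(m,cv2.convexHull(np.round(q).astype(np.int32)),1); return m
def tinmask(c,x,y):
    a=np.linspace(0,2*np.pi,60,endpoint=False)
    P=[[x+37.5*np.cos(t),y+37.5*np.sin(t),z] for z in(0,175) for t in a]
    P+=[[x+25*np.cos(t),y+25*np.sin(t),185] for t in a]
    Q=[[x+14*np.cos(t),y+14*np.sin(t),z] for z in(185,225) for t in a]
    return hullmask(c,P)|hullmask(c,Q)
def boxpts(x,y,z0,z1,lx,ly,yaw):
    c_,s_=np.cos(np.radians(yaw)),np.sin(np.radians(yaw))
    return [[x+c_*u-s_*v,y+s_*u+c_*v,z] for z in(z0,z1) for u in(-lx/2,lx/2) for v in(-ly/2,ly/2)]
def iou(a,b): return (a&b).sum()/max(1,(a|b).sum())
def big(reg): return cv2.resize(reg.astype(np.uint8),(560*4,420*4),interpolation=cv2.INTER_NEAREST)
def fit(f,x0,step):
    n=len(x0); S=np.vstack([x0]+[np.array(x0)+np.eye(n)[i]*step[i] for i in range(n)])
    return minimize(f,x0,method="Nelder-Mead",options=dict(initial_simplex=S,xatol=.1,fatol=1e-4,maxiter=120))
def yelmask(c):
    im=cv2.resize(c["color"],(560*4,420*4),interpolation=cv2.INTER_CUBIC)
    return (cv2.inRange(cv2.cvtColor(im,cv2.COLOR_BGR2HSV),(14,40,110),(35,255,255))>0).astype(np.uint8)
def tin_xy(c,x0=(570,0)):
    r=spotter.regions_of(c,"tin")
    if not r: return None
    g=big(r[0]["region"]); o=fit(lambda v:-iou(tinmask(c,*v),g),x0,[15,15]); return o.x,-o.fun,r[0]["conf"]
E
python3 - <<'E'
from m import *
cs={"w":wcam()}
for n in("top","scene"): cs[n]=optics.camera(n)
for n,c in cs.items():
    t=tin_xy(c); print(n,"tin",t)
    print("mouth",[(round(r["conf"],2),np.round(at(c,r["position"],0)[:2],1)) for r in spotter.place_of(c,"stall_mouth")[:2]])
    print("bear",[(round(r["conf"],2),np.round(at(c,r["position"],0)[:2],1)) for r in spotter.place_of(c,"bearers")[:2]])
    ym=yelmask(c)
    def stall(x,y,yaw):
        m=0
        th=np.radians(yaw);R=lambda u,v:(x+np.cos(th)*u-np.sin(th)*v,y+np.sin(th)*u+np.cos(th)*v)
        for u,v,lx,ly in((60,-52.5,15,105),(-60,-52.5,15,105),(0,-97.5,135,15)):
            m=m|hullmask(c,boxpts(*R(u,v),0,30,lx,ly,yaw))
        return m
    def bear(x,y,yaw):
        th=np.radians(yaw);m=0
        for u in(-85,85): m=m|hullmask(c,boxpts(x+np.cos(th)*u,y+np.sin(th)*u,0,25,25,200,yaw))
        return m
    for nm,f,x0 in(("stall",stall,(603,-163,0)),("bearers",bear,(574,-33,5))):
        roi=cv2.dilate(f(*x0),np.ones((75,75)))
        tm=tinmask(c,*t[0]) if t is not None else np.zeros_like(roi)
        tm=cv2.dilate(tm,np.ones((9,9)));roi=roi*(1-tm); g=ym*roi
        o=fit(lambda v:-iou(f(*v)*roi,g),x0,[8,8,3]); print(nm,np.round(o.x,1),round(-o.fun,3))
E
```

```text
w tin (array([558.29872034,  17.3863123 ]), np.float64(0.9496722489601255), 0.81)
mouth [(0.68, array([ 601.5, -161.5]))]
bear [(0.32, array([776.9, -51.5]))]
stall [ 6.000e+02 -1.649e+02 -3.000e-01] 0.97
bearers [572.4 -34.6   4.4] 0.956
top tin (array([560.199489  ,  18.72347206]), np.float64(0.5852574783781639), 0.81)
mouth [(0.76, array([ 609.8, -162.5]))]
bear []
stall [ 603.5 -167.4   -1.3] 0.451
bearers [574.3 -31.3   4.4] 0.472
scene tin (array([558.22723267,  14.44740686]), np.float64(0.9338002656683976), 0.55)
mouth [(0.8, array([ 601. , -160.3]))]
bear [(0.79, array([571.1, -39.1]))]
stall [ 5.986e+02 -1.663e+02 -3.000e-01] 0.878
bearers [570.9 -35.5   4.5] 0.909
```

```bash
cat >> h.py <<'E'
def ori(z,y):
    z=np.array(z,float);z/=np.linalg.norm(z);y=np.array(y,float);y-=z*(y@z);y/=np.linalg.norm(y)
    return Ro.from_matrix(np.c_[np.cross(y,z),y,z]).as_euler('xyz',degrees=True)
E
python3 - <<'E'
from h import *
for th in(35,40,45):
  t=np.radians(th)
  for s in(1,-1):
    o=ori([0,-np.sin(t),-np.cos(t)],[s,0,0])
    for P in([558,130,330],[558,105,18],[600,-165,18]):
        q=bot.ik(P,o); print(th,s,np.round(o),P,None if q is None else np.round(q))
E
```

```text
35 1 [180.  35.  90.] [558, 130, 330] [ 26.  28.  69. -32.  98.  25.]
35 1 [180.  35.  90.] [558, 105, 18] [ 23.  48.  87. -35.  66.  44.]
35 1 [180.  35.  90.] [600, -165, 18] [ -2.  46.  92. -47.  51.  31.]
35 -1 [180. -35. -90.] [558, 130, 330] [  26.   28.   69.  -32.   98. -155.]
35 -1 [180. -35. -90.] [558, 105, 18] [  23.   48.   87.  -35.   66. -136.]
35 -1 [180. -35. -90.] [600, -165, 18] [  -2.   46.   92.  -47.   51. -149.]
40 1 [180.  40.  90.] [558, 130, 330] [ 27.  30.  69. -35. 100.  27.]
40 1 [180.  40.  90.] [558, 105, 18] [ 25.  50.  85. -38.  70.  47.]
40 1 [180.  40.  90.] [600, -165, 18] [  0.  48.  92. -52.  54.  37.]
40 -1 [180. -40. -90.] [558, 130, 330] [  27.   30.   69.  -35.  100. -153.]
40 -1 [180. -40. -90.] [558, 105, 18] [  25.   50.   85.  -38.   70. -133.]
40 -1 [180. -40. -90.] [600, -165, 18] [   0.   48.   92.  -52.   54. -143.]
45 1 [180.  45.  90.] [558, 130, 330] [ 29.  32.  68. -39. 102.  28.]
45 1 [180.  45.  90.] [558, 105, 18] [ 27.  52.  83. -41.  74.  49.]
45 1 [180.  45.  90.] [600, -165, 18] [  2.  50.  92. -57.  58.  43.]
45 -1 [180. -45. -90.] [558, 130, 330] [  29.   32.   68.  -39.  102. -152.]
45 -1 [180. -45. -90.] [558, 105, 18] [  27.   52.   83.  -41.   74. -131.]
45 -1 [180. -45. -90.] [600, -165, 18] [   2.   50.   92.  -57.   58. -137.]
```

```bash
python3 - <<'E'
from m import *
t=np.radians(45); o=ori([0,-np.sin(t),-np.cos(t)],[1,0,0])
bot.grip(46)
bot.move_to([558,140,330],o)
bot.movel([558.5,110,60],velocity=200)
bot.movel([558.5,110,20],velocity=80)
s=monitor.sense();print(s["time_s"],s["ee_pos"],s["ft_force"],s["opening"])
hit=bot.movel([558.5,45,20],velocity=40,force_limit=2.5)
s=monitor.sense();print(hit,s["time_s"],s["ee_pos"],s["ft_force"])
c=optics.camera("scene");cv2.imwrite("pics/s2.png",c["color"]);print(tin_xy(c))
E
```

```text
8.1583 [558.47815774 109.9491864   19.83206164] [-0.96319362 -0.55649734  0.51082509] 45.58858007650387
True 9.425 [558.46729718  53.28243959  19.74061761] [0.43360476 2.21315266 0.30185608]
(array([548.97882164,   3.92647147]), np.float64(0.8034525151111567), 0.92)
```

View pics/s2.png

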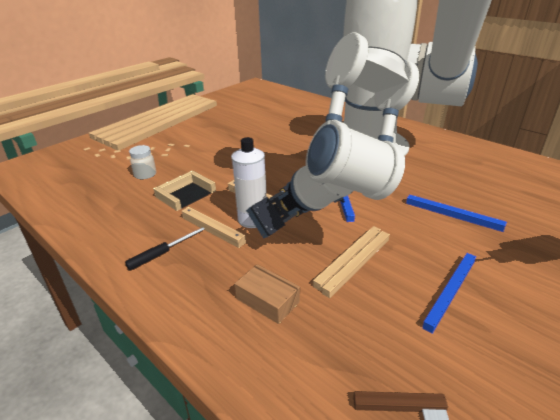

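```bash
python3 - <<'E'
from m import *
h=bot.movel([599,-92,20],velocity=45,force_limit=20)
s=monitor.sense();print(h,s["time_s"],s["ee_pos"],s["ft_force"])
h=bot.movel([600,-160,20],velocity=40,force_limit=20)
s=monitor.sense();print(h,s["time_s"],s["ee_pos"],s["ft_force"])
for n in("scene","top"):
    c=optics.camera(n);cv2.imwrite(f"pics/{n}3.png",c["color"]);print(tin_xy(c,(600,-198)))
    if n=="scene": a=c["color"][100:280,90:350]; cv2.imwrite("pics/s3z.png",cv2.resize(a,None,fx=3,fy=3))
E
```

```text
False 13.0333 [598.49709449 -91.7385851   19.67905507] [-1.01406747  4.51017995  0.73560605]
False 14.8833 [ 599.76255501 -159.78230578   19.7492812 ] [-0.0900954   4.70462129  0.51842662]
(array([ 583.57748176, -223.91290152]), np.float64(0.6909899760233411), 0.72)
(array([ 601.81004226, -200.53742337]), np.float64(0.9520038896992429), 0.61)
```

View pics/s3z.png

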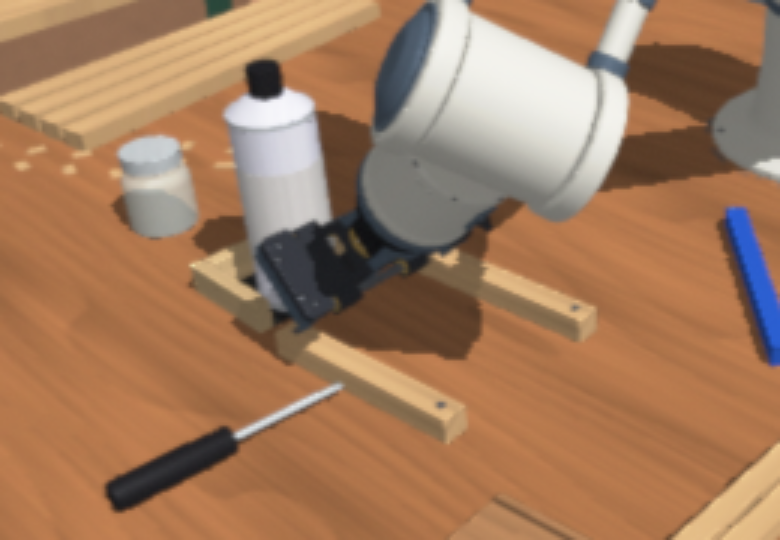

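```bash
python3 - <<'E'
from m import *
h=bot.movel([600,-170,20],velocity=30,force_limit=15)
s=monitor.sense();print(h,s["time_s"],s["ee_pos"],s["ft_force"])
bot.movel([600,-100,24],velocity=120)
t=np.radians(45); o=ori([0,-np.sin(t),-np.cos(t)],[1,0,0])
bot.movel([595,-60,200],velocity=200)
# view pose, camera toward slats and stall
bot.grip(91)
bot.move_to([560,80,430],[180,0,0])
cs={"w":wcam(),"top":optics.camera("top"),"scene":optics.camera("scene")}
for n,c in cs.items():
    cv2.imwrite(f"pics/{n}4.png",c["color"]); print(n,tin_xy(c,(600,-212)))
    ym=yelmask(c)
    def sl(x,y,yaw,g):
        th=np.radians(yaw);m=0
        for v in(-1,1):
            d=v*(10+g/2); m=m|hullmask(c,boxpts(x-np.sin(th)*d,y+np.cos(th)*d,0,20,240,20,yaw))
        return m
    x0=(523,300,0,4); roi=cv2.dilate(sl(*x0),np.ones((75,75))); g=ym*roi
    o=fit(lambda v:-iou(sl(*v)*roi,g),x0,[8,8,3,3]); print("slats",np.round(o.x,1),round(-o.fun,3))
print(monitor.sense()["time_s"])
E
```

```text
False 15.5667 [ 599.89486832 -170.10834902   19.98849639] [ 0.13777021  1.40674771 -1.18656205]
w (array([ 600.02888717, -209.11385135]), np.float64(0.9422623372980966), 0.8)
slats [526.9 301.2   1.5   5.1] 0.914
top (array([ 601.87122345, -210.68003845]), np.float64(0.9080925611191005), 0.68)
slats [526.  302.9   0.9   4. ] 0.916
scene (array([ 596.89072251, -211.53830779]), np.float64(0.9366864074614483), 0.77)
slats [522.7 300.4   1.5   6.5] 0.974
19.5333
```

View pics/w4.png

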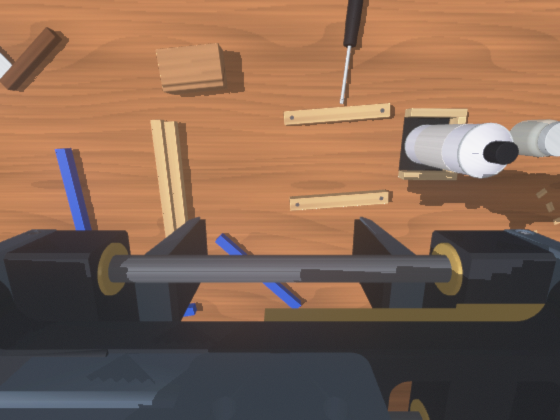

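```bash
python3 - <<'E'
from m import *
bot.move_to([440,300,280],[180,0,0])
c=wcam(); cv2.imwrite("pics/w5.png",c["color"])
ym=yelmask(c)
def sl(x,y,yaw,g):
    th=np.radians(yaw);m=0
    for v in(-1,1):
        d=v*(10+g/2); m=m|hullmask(c,boxpts(x-np.sin(th)*d,y+np.cos(th)*d,0,20,240,20,yaw))
    return m
x0=(525,301,1.3,5); roi=cv2.dilate(sl(*x0),np.ones((75,75))); roi[220*4:]=0; g=ym*roi
o=fit(lambda v:-iou(sl(*v)*roi,g),x0,[8,8,3,3]); print("slats",np.round(o.x,1),round(-o.fun,3))
im=c["color"].copy()
cs,_=cv2.findContours(cv2.resize(sl(*o.x),(560,420),interpolation=cv2.INTER_AREA),cv2.RETR_EXTERNAL,cv2.CHAIN_APPROX_NONE)
cv2.drawContours(im,cs,-1,(0,0,255),1)
a=im[20:300,150:420];cv2.imwrite("pics/w5z.png",cv2.resize(a,None,fx=2.1,fy=2.1))
E
```

```text
slats [525.4 301.1   1.6   5.7] 0.958
```

View pics/w5z.png

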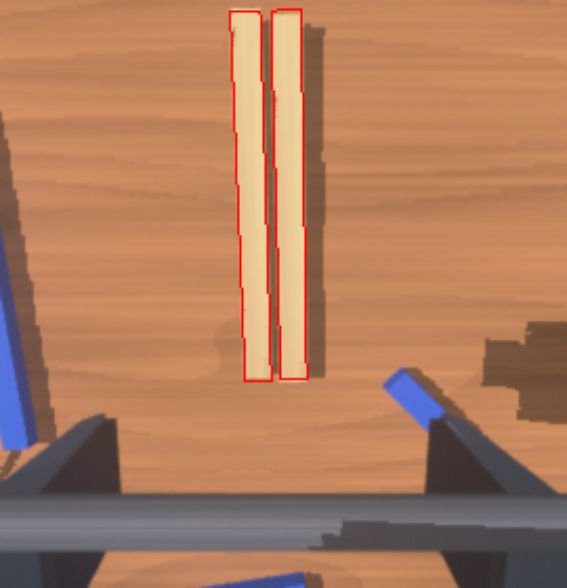

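The enlarged crop shows the pine pair outlined at crop x 230–305, y 10–380. The blue bars are clearly apart from it. Grasping the pair.

```bash
python3 - <<'E'
from m import *
o=[180,0,1.6]
bot.move_to([525.4,301.1,120],o)
bot.movel([525.4,301.1,40],velocity=150)
h=bot.movel([525.4,301.1,4],velocity=50,force_limit=10); print(h,monitor.sense()["ee_pos"])
bot.grip(20,f_grip=35)
bot.sleep(.2); s=monitor.sense();print(s["time_s"],s["opening"])
bot.movel([525.4,301.1,150],velocity=120)
bot.sleep(.4)
s=monitor.sense();print(s["time_s"],s["opening"],s["ee_pos"],s["ft_force"])
c=optics.camera("scene");cv2.imwrite("pics/s6.png",c["color"])
c=wcam();cv2.imwrite("pics/w6.png",c["color"])
E
```

```text
False [525.54937835 301.13920945   4.12853959]
24.05 39.49586277063246
25.8167 39.58059391796215 [525.34633296 301.09027608 149.86315255] [-0.36327868 -0.48507683 -1.34132025]
```

View pics/s6.png

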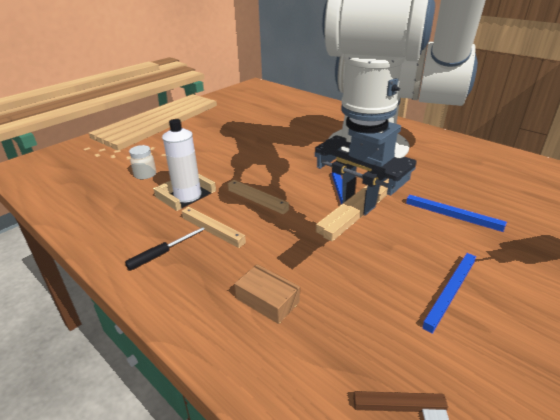

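View pics/w6.png

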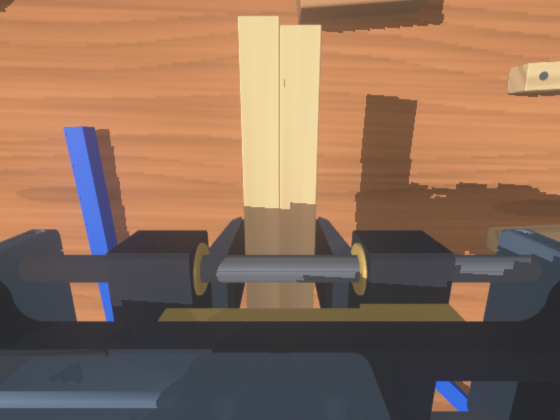

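```bash
python3 - <<'E'
from m import *
c=wcam()
for p in((19,260),(28,301)): print(at(c,p,166)[:2], at(c,p,166)[0]-120)
bot.movel([572,-32,150],ori=[180,0,4.4],velocity=170)
c=wcam();cv2.imwrite("pics/w7.png",c["color"])
s=monitor.sense();print(s["time_s"],s["opening"],s["ee_pos"])
for p in((19,260),(28,301)): print(at(c,p,166)[:2])
E
```

```text
[644.51547378 313.60862501] 524.5154737826537
[641.26196787 294.20465564] 521.2619678675043
28.1417 39.84452701457249 [571.89043587 -31.44051203 149.98667485]
[690.28665202 -13.07730472]
[687.99449018 -32.62334415]
```

View pics/w7.png

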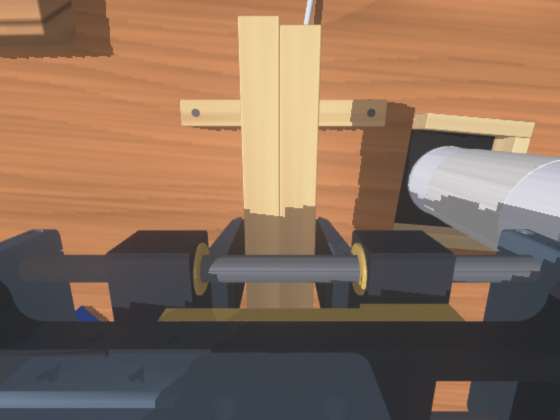

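The pair is square to the bearer in view: slat ends at rows 19 and 28, bearer at row 112. Lowering.

```bash
python3 - <<'E'
from m import *
bot.movel([574,-32,45],velocity=120)
h=bot.movel([574,-32,27.5],velocity=25,force_limit=5)
s=monitor.sense();print(h,s["time_s"],s["ee_pos"],s["ft_force"])
bot.grip(62); bot.sleep(.2)
bot.movel([574,-32,150],velocity=120)
bot.move_to([480,-32,330],[180,0,4.4])
cs={"w":wcam(),"top":optics.camera("top"),"scene":optics.camera("scene")}
print(monitor.sense()["time_s"])
for n,c in cs.items():
    cv2.imwrite(f"pics/{n}8.png",c["color"]); print(n,tin_xy(c,(600,-210)))
    ym=yelmask(c)
    def bear(x,y,yaw):
        th=np.radians(yaw);m=0
        for u in(-85,85): m=m|hullmask(c,boxpts(x+np.cos(th)*u,y+np.sin(th)*u,0,25,25,200,yaw))
        return m
    B=bear(572,-34.5,4.4)
    def sl(x,y,yaw,g):
        th=np.radians(yaw);m=0
        for v in(-1,1):
            d=v*(10+g/2); m=m|hullmask(c,boxpts(x-np.sin(th)*d,y+np.cos(th)*d,25,45,240,20,yaw))
        return m
    x0=(571,-32,4.4,0.5); roi=cv2.dilate(sl(*x0),np.ones((61,61)));
    if n=="w": roi[215*4:]=0
    g=ym*roi
    o=fit(lambda v:-iou((sl(*v)|B)*roi,g),x0,[8,8,3,1]); print("slats",np.round(o.x,1),round(-o.fun,3))
E
```

```text
True 29.7833 [573.76843414 -31.93953248  28.88276241] [-1.3305091   0.02336728  6.43987281]
32.65
w (array([ 600.70936471, -211.08262584]), np.float64(0.9440479022920136), 0.83)
slats [ 5.745e+02 -3.170e+01  4.400e+00  4.000e-01] 0.975
top (array([ 600.40246457, -215.68150565]), np.float64(0.694683041101725), 0.89)
slats [ 5.612e+02 -3.170e+01  6.100e+00  5.000e-01] 0.393
scene (array([ 595.73714733, -213.58453989]), np.float64(0.9360037234197283), 0.6)
slats [573.2 -31.9   4.6   1.6] 0.973
```

View pics/w8.png

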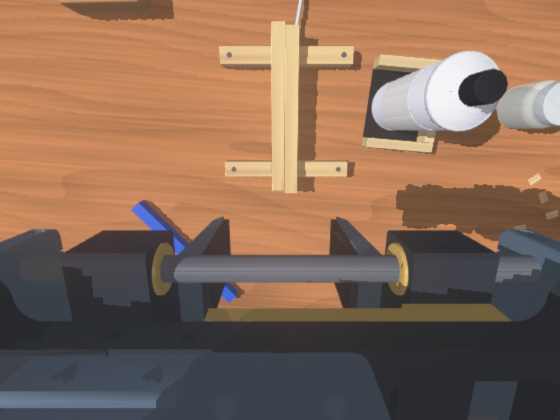

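View pics/scene8.png

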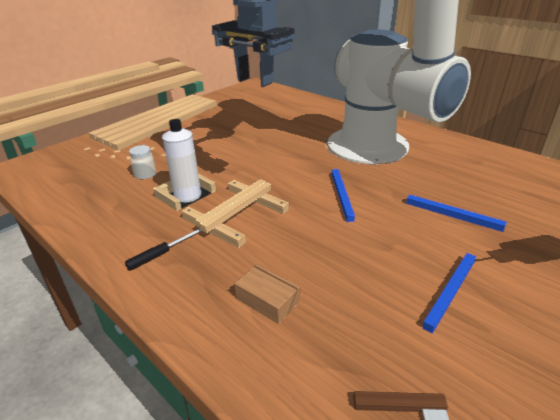

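The slats lie as a pair across both bearers: wrist view col 286, crossing the bearers at rows 56 and 169, with both ends overhanging. The tin stands upright in the stall, and the hand is clear of everything.

```bash
python3 -c "
from h import *
bot.hand_in(); print(monitor.sense()['time_s'])"
```

```text
the job is handed in; nothing more can be done
the job is handed in; nothing more can be done
```

I pushed the tin into its stall, laid both pine slats as a pair across the bearers, and handed the job in at about 33 s; no verdict is reported.

- **Tin:** I pushed it low, about 30 mm up, with the tool tilted 45° and the two fingertips as a cradle. The last wrist fit puts its axis about 46 mm past the stall mouth and within about 1 mm of the centre line. It looked upright in the pictures, and push forces stayed around 5 N.
- **Slats:** I lifted both in one grasp and set them down on the bearers. Wrist and scene fits put the pair 1–3 mm off-centre lengthwise and about 3 mm from the bearers' middle. The pair is square within 0.5°, with a gap under 2 mm. One slat sits about 3 mm further along its length than the other.
- **Not touched:** The offcut, jar, screwdriver and blue look-alikes look unmoved in the pictures; I did not measure them again.
- **Disagreement:** In the last check the top camera's fits were poor, because the arm partly blocked its view (overlap 0.39 for the slats, 0.69 for the tin). I did not use them, and relied on the wrist and scene fits (overlap 0.94–0.98). Those two differed by about 5 mm sideways and 2.5 mm in depth on the tin, partly because the scene camera reads a little low throughout; either reading is within the limits.

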